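Pry a turned bow clip off a flatted spindle with a hooked pick

TASK

The dish of the spin unit has to come off for cleaning: take the hooked pick from its cradle, lower the hook into the bow of the sprung clip in the spindle groove, and swing the clip round the spindle under a light pull until it meets the hidden flats, lets go, and lies flat in the dish, clear of the spindle but inside the rim. Work by feel, touching the clip only with the pick: never haul on it with more than 22 N or press the pick on the unit with more than 15 N. Then lay the pick back in its cradle, hook down, and leave the other things alone.

Things in the scene. Friction and masses are not known exactly. Their poses are not given: they have to be found in the camera images.
- spin_unit: Spin unit, fixed, nothing on it turns: white housing 120 x 120 mm, black knob and switch on its front (-x); on top an aluminium dish, outer diameter 150, inner 142 mm, inner floor 72 mm and rim top 80 mm above the worktop. From its middle rises the steel spindle that carries the clip. Origin: on the spindle axis, at worktop height; z up.
- spindle (a point): Point on the spindle axis at the dish floor (72 mm above the worktop). The groove is a neck of 20 mm diameter, 72 to 79 mm above the worktop, with two parallel flats 13 mm apart; the head above it, 26 mm diameter up to 89 mm, hides the flats. The clip comes off only when its x axis lies along the flats, within about 20 degrees.
- clip: Sprung steel bow clip, 50 x 38 mm, 5 mm thick, 140 g, flat on the dish floor in the groove (2 mm play upwards). Origin: underside, on the spindle axis while seated. Stiff arms (inner faces y = +-14 mm), with nubs of 4 mm radius at x = +-8.8, y = +-11 mm, hold the neck; two spring plungers in the throat at x = 11.5 mm; open at +x, cross bar at -x. It turns easily round the spindle.
- bow (a point): Middle of the clip's window at half its thickness (x = -19.5, z = 2.5 mm in the clip's frame). Clear of spindle head, nubs and bumps the window runs from x = -25 to -13 mm and is 28 mm wide in y; under it is the dish floor.
- bridge (a point): Inner face of the clip's cross bar (x = -28 mm); bar 6 x 38 mm, two bumps on it make a 7.6 mm notch for the hook at y = 0. Flats: 46 to 134 degrees counter-clockwise (from above) of the start. Pulled off them the clip gives 0 to 4 mm, then blocks hard (over 40 N); along them it lets go at 6 to 13 N after 4 to 13 mm and slides off. The bar meets the rim after 37 mm.
- pick: Hooked pick, 100 to 160 g: black square handle 14 x 14 mm, 110 mm long, along its own x; from its +x end a steel shank of 4 mm diameter runs on to x = 99 mm, then bends down (own -z) into the hook. Balanced about 4 mm from the origin. Origin: middle of the handle, on its axis (49 mm above the worktop in the cradle).
- pick_tip (a point): Lowest point of the pick's hook: x = 96.5 mm, z = -30 mm in the pick's frame. The hook is a round rod of 4 mm diameter with a round end, its tip leaning 3 mm back towards the handle.
- cradle: Pick cradle, fixed: dark base plate 100 x 46 x 6 mm, two grey posts at x = +-38 mm, 8 mm thick; the handle rests on them 42 mm above the worktop, between flared cheeks (about 22 mm apart at the foot, 12 mm high). The handle lies along its x, hook at +x; between the posts 68 mm are free for fingers. Origin: centre of the underside.
- timer: White bench timer, 70 x 66 x 18 mm; bystander. Origin: centre of the underside.
- petri_dish: Petri dish with lid, 59 mm across, 16 mm high; bystander. Origin: centre of the underside.
- tape_roll: Roll of masking tape lying flat, 100 mm across, 25 mm high; bystander. Origin: centre of the underside.
Not all that is in view belongs to the job. There is more than one size of the spin_unit; the job needs the larger.

How it is judged:
By the outcome, as a careful person would: the job done as asked, in the order asked, and still so for the second after the job is handed in, with the robot touching nothing.
It also fails if it takes over 72 s, if anything falls off the work surface, if the arm or the gripper's body presses on something with over 40 N, if the wrist force passes 120 N, or if a joint passes its speed limit or range.

ROBOT

A 6-joint arm with a two-finger parallel gripper is mounted at the origin on a cart in front of the work surface, level with it; the furniture and walls round the work are solid. World frame = base frame: x ahead of the robot, y to its left, z up, the work surface at z = 0. Lengths are in m, angles in rad, forces in N, time in s.
With the tool pointing down it reaches from about 0.35 to 0.775 m from the base axis. Payload 7.3 kg.
Tool frame: the origin (TCP) lies at the very end of the fingers, on their centre line; the grasp point (between the pads) lies 19 mm behind it; z points along the fingers, y is the line along which they close (so a half turn about z gives the same grasp; the last joint's range is limited). The gripper opens to 92 mm and grips with 3 to 60 N. Pads are 19 mm wide; open, the fingers measure 130 mm over their backs; the gripper's body (75 mm by 190 mm) begins 47 mm behind the grasp point.
Start: joints at [1.177, 0.342, 1.524, -0, 1.275, -0.146], TCP at [0.129, 0.509, 0.227] pointing down, gripper open.
Joint ranges: [-2.53, 2.53], [-0.77, 2.02], [0.04, 2.7], [-1, 4.14], [0.28, 2.66], [-3.11, 3.11]. Speed limits (rad/s): [2.57, 2.57, 3.14, 3.14, 3.14, 3.14].

INTERFACE

Orientations are given as [roll, pitch, yaw] about the fixed x, y, z axes, in that order (R = Rz(yaw) Ry(pitch) Rx(roll)).
In Python, from cell import status, vision, bot, nets gives the robot as it stands. The module is installed in compiled form; this text tells all that it offers.
- The arm moves only by the tool apply_moves, never from a script. Its argument "increments" is a list of rows, each a list of 3 entries, a list of its own where there are three numbers: the turn, a rotation vector about the tool's x, y, z in rad, then the shift along the tool's x, y, z in m, then the closure, from 0 (fully open) to 1 (shut). In form: [[[ax, ay, az], [dx, dy, dz], fingers], ...]. A call has exactly 8 rows; each row shifts and turns the commanded pose from where the row before left it, along the tool's axes as they then stand; what a row does not reach is not made up. A row lasts 1/8 s, in which the tool goes at most 62.5 mm and 10.7 degrees, less where a joint would pass 70% of its speed; a pose out of reach is approached as far as the arm can. A call with a gripper value outside its range is refused whole. The fingers move at their own pace and stop on an object; the grip force is fixed at half the most. Time passes only in rows, so rows that do not move let the fingers close, or fill a call up. It gives the time, the measured TCP pose, the force, the opening and the grip force at its end, in the units of the state.
- status.sense(): the state, without advancing time (a new reading comes with each control period).
- vision.get_image(name): name is "scene" or "top" or "wrist"; returns the picture (400x640x3 uint8, blue, green, red); there is no depth.
- vision.camera_model(name): a dict with "intrinsics" (3x3 intrinsics, pixels), "origin" and "rotation" of the camera in the world; the wrist camera has in their place "hand_eye" (4x4, takes a point from camera to tool coordinates, whose origin is the TCP and whose axes are the flange's). Camera axes: x right, y up, looking along -z (the intrinsics and any distortion apply to the point x, -y, -z); pixel columns grow to the right and rows downward; lengths in m; the calibration is good to about 2 mm. A picture is of the moment at which its call begins: read the wrist's pose just before it. camera_model takes no time and is no camera call.
- bot.job_done(): hands the job in; it is judged then, once.
Trained networks look in the newest picture that a camera, given by its name, has taken for a name from the list of things; names that differ only in an ending like _2 or _b are one class to them, and where a whole thing is asked for, a point or a joint stands for the part that bears it (a point fixed in the world has none). Each returns a list of dicts, best first, with "p" (0 to 1); they miss things now and then, are a little off and sometimes report something else, mostly with a low value. They report only what shows in the picture. A call takes as long as a camera call. They do not tell look-alikes from the thing itself.
- nets.spot_in(camera, query): "xyz" ([x, y, z] in m, in world coordinates, good to about 4 mm: the middle of the surface that is visible of it).
- nets.silhouettes(camera, query): "mask" (400x640 bool, what is visible of it).
The state is a dict: "time": time; "joint_pos": joint angles; "qvel": joint speeds; "tau": joint torques, N m; "eef_pos": TCP position; "tcp_rot": TCP orientation; "force": force on the tool from outside, world axes, zero at the start; "torque": the same for the moment, N m; "finger_gap": finger opening in m; "gripper_force": force on a finger pad.
Only numpy, scipy, OpenCV 4.12 (cv2) and the standard library are available. Lean on these libraries where they do the work, as an engineer would, in place of code of your own. Each camera call takes 0.05 s, during which the arm holds its last target. There are 200 camera calls.

## Working session

There is one attempt and no reset: what is moved stays moved. The work goes in short steps, Python scripts to look and compute and a tool call to move; the robot and the scene stay as the last step left them, time stands still between calls to the robot, and variables do not carry over. Pictures are saved under pics/ and viewed, at most 13 in all, crops included, and the job is handed in when it is done.

Besides the shell and the picture viewer there is one more tool, called after ">>>" as a command line: name --argument value ..., lists and objects as JSON in quotes. apply_moves: Moves the arm, as the interface text tells. Its arguments: {"type":"object","properties":{"increments":{"type":"array"}},"required":["increments"]}

```bash
mkdir -p pics; ls; cat > h.py <<'E'
import numpy as np,cv2
from cell import status,vision,bot,nets
from scipy.spatial.transform import Rotation as R
def st():
    s=status.sense();print({k:np.round(s[k],4).tolist() for k in("time","joint_pos","eef_pos","tcp_rot","force","finger_gap","gripper_force")});return s
def cam(n,s=None):
    m=vision.camera_model(n)
    if n=="wrist":
        s=s or status.sense();T=np.eye(4);T[:3,:3]=R.from_euler('xyz',s["tcp_rot"]).as_matrix();T[:3,3]=s["eef_pos"]
        T=T@np.array(m["hand_eye"]);return np.array(m["intrinsics"]),T[:3,3],T[:3,:3],m
    return np.array(m["intrinsics"]),np.array(m["origin"]),np.array(m["rotation"]),m
def px2w(c,uv,z):
    K,o,r,m=c;d=np.linalg.solve(K,[uv[0],uv[1],1]);d=r@[d[0],-d[1],-d[2]];return o+d*(z-o[2])/d[2]
def w2px(c,p):
    K,o,r,m=c;q=r.T@(np.array(p)-o);q=K@[q[0],-q[1],-q[2]];return q[:2]/q[2]
E
python3 - <<'E'
from h import *
s=st()
for n in("scene","top","wrist"):
    im=vision.get_image(n);cv2.imwrite(f"pics/{n}0.png",im)
    print(n,vision.camera_model(n))
    for q in("spin_unit","clip","pick","cradle","pick_tip","spindle","bow","bridge","timer","petri_dish","tape_roll"):
        if n=="wrist":continue
        print(q,[(round(d["p"],2),np.round(d["xyz"],3).tolist()) for d in nets.spot_in(n,q)[:3]])
st()
E
```

```text
pics
{'time': 0.0, 'joint_pos': [1.177, 0.3428, 1.525, -0.0, 1.2754, -0.146], 'eef_pos': [0.1286, 0.5086, 0.226], 'tcp_rot': [-3.14, -0.0002, 2.8938], 'force': [-0.1723, 0.2134, -0.5609], 'finger_gap': 0.092, 'gripper_force': 0.0}
scene {'intrinsics': array([[365.01937147,   0.        , 320.23752491],
       [  0.        , 365.01937147, 190.23510806],
       [  0.        ,   0.        ,   1.        ]]), 'origin': array([-0.10189273, -0.3901664 ,  0.51847797]), 'rotation': array([ 1.04125304,  0.00479519, -1.03818898])}
spin_unit [(0.88, [0.596, -0.016, 0.07]), (0.84, [0.656, 0.17, 0.051])]
clip [(0.63, [0.61, 0.004, 0.075])]
pick [(0.72, [0.466, 0.227, 0.051])]
cradle [(0.92, [0.464, 0.226, 0.008])]
pick_tip [(0.64, [0.465, 0.229, 0.053])]
spindle [(0.83, [0.595, -0.017, 0.072]), (0.79, [0.656, 0.168, 0.049])]
bow [(0.41, [0.611, 0.008, 0.074])]
bridge [(0.45, [0.614, 0.007, 0.076])]
timer [(0.57, [0.391, -0.193, 0.014])]
petri_dish [(0.8, [0.428, 0.027, 0.009]), (0.29, [0.466, 0.227, 0.007])]
tape_roll [(0.96, [0.53, -0.264, 0.02]), (0.67, [0.465, 0.23, 0.053])]
top {'intrinsics': a
[... 816 characters left out ...]
  , 316.88910652],
       [  0.        , 296.02440785, 202.87573146],
       [  0.        ,   0.        ,   1.        ]]), 'hand_eye': array([[-9.45512253e-04,  9.69000681e-01,  2.47056240e-01,
         6.54023090e-02],
       [ 9.99999553e-01,  9.23889029e-04,  2.03446515e-04,
        -1.84217978e-04],
       [-3.11127385e-05,  2.47056322e-01, -9.69001121e-01,
        -1.57579179e-01],
       [ 0.00000000e+00,  0.00000000e+00,  0.00000000e+00,
         1.00000000e+00]])}
{'time': 1.25, 'joint_pos': [1.177, 0.342, 1.5241, 0.0, 1.2754, -0.146], 'eef_pos': [0.1287, 0.509, 0.2267], 'tcp_rot': [3.1415, 0.0, 2.8938], 'force': [-1.6702, -0.5182, 0.2957], 'finger_gap': 0.0916, 'gripper_force': 0.0}
```

View pics/top0.png

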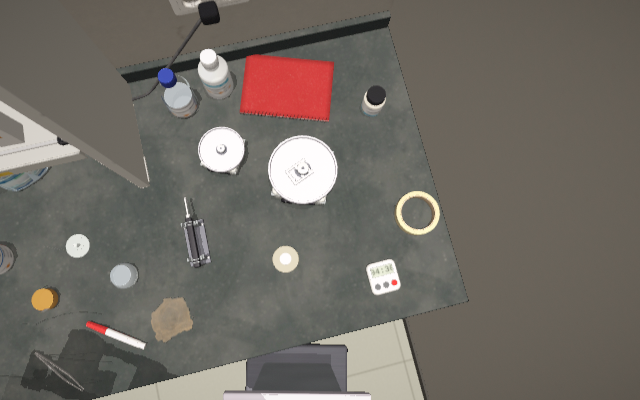

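View pics/scene0.png

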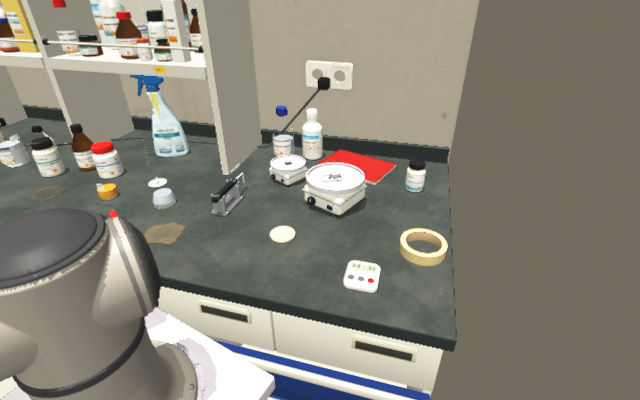

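The top view shows the large unit's dish at about (302,170), with the clip pointing to its lower left. The small unit is at (222,150), and the cradle and pick are at (195,243) with the hook at (187,200). The scene view shows a shelf side panel meeting the worktop near (228,175).

```bash
python3 - <<'E'
s=open('h.py').read()
s=s.replace('np.array(m["origin"]),np.array(m["rotation"]),m','np.array(m["origin"]),R.from_euler("xyz",np.ravel(m["rotation"])).as_matrix() if np.size(m["rotation"])==3 else np.array(m["rotation"]),m')
open('h.py','w').write(s)
E
python3 - <<'E'
from h import *
c=cam("top");d=cam("scene")
print("axis chk",w2px(c,[0.622,0.002,0.08]),w2px(d,[0.61,0,0.08]))
print("panel scene",px2w(d,(228,175),0),"top shelf corner ray",px2w(c,(147,187),0),px2w(c,(147,187),.4),px2w(c,(135,155),0))
im=vision.get_image("top")
for q,z in(("pick",.053),("cradle",.04),("spin_unit",.08),("clip",.077)):
    r=nets.silhouettes("top",q)
    for k in r[:2]:
        ys,xs=np.nonzero(k["mask"])
        P=np.array([px2w(c,p,z)[:2] for p in zip(xs,ys)])
        m=P.mean(0);w,v=np.linalg.eigh(np.cov((P-m).T));(cx,cy),(a,b),th=cv2.minAreaRect(P.astype(np.float32)*1000)
        print(q,round(k["p"],2),len(xs),m.round(4),"ang",np.degrees(np.arctan2(v[1,1],v[0,1])).round(1),"rect",np.round([cx,cy,a,b,th],1))
big=cv2.resize(im[120:220,240:370],None,fx=6,fy=6,interpolation=cv2.INTER_CUBIC)[:600,:800]
big2=cv2.resize(im[190:280,160:230],None,fx=6,fy=6,interpolation=cv2.INTER_CUBIC)
o=np.zeros((600,780+0,3),np.uint8);o[:]=big[:, :780];cv2.imwrite("pics/dish1.png",o)
st()
E
```

```text
axis chk [301.06991148 170.54313122] [331.11448957 177.73701167]
panel scene [0.59864968 0.35066778 0.        ] top shelf corner ray [0.59363814 0.35210779 0.        ] [0.51599266 0.22722414 0.4       ] [0.66804331 0.38486477 0.        ]
pick 0.73 501 [0.4753 0.2328] ang -166.3 rect [486.8 236.2 152.8  19.7  14.3]
cradle 0.79 422 [0.4681 0.2154] ang -165.6 rect [466.1 225.5  94.4  44.5  14.5]
spin_unit 0.95 1772 [0.6635 0.1747] ang -159.0 rect [663.5 175.4 102.4  98.9   1.4]
spin_unit 0.65 3994 [ 6.225e-01 -4.000e-04] ang 179.4 rect [625.3  -1.2 152.4 148.8   1.3]
clip 0.68 175 [0.6141 0.0074] ang 89.7 rect [620.6   5.8  38.9  50.3  35.6]
{'time': 1.5, 'joint_pos': [1.177, 0.342, 1.5241, -0.0, 1.2754, -0.146], 'eef_pos': [0.1287, 0.509, 0.2267], 'tcp_rot': [3.1415, 0.0, 2.8938], 'force': [-0.0121, -0.2488, -0.5186], 'finger_gap': 0.0922, 'gripper_force': 0.0}
```

View pics/dish1.png

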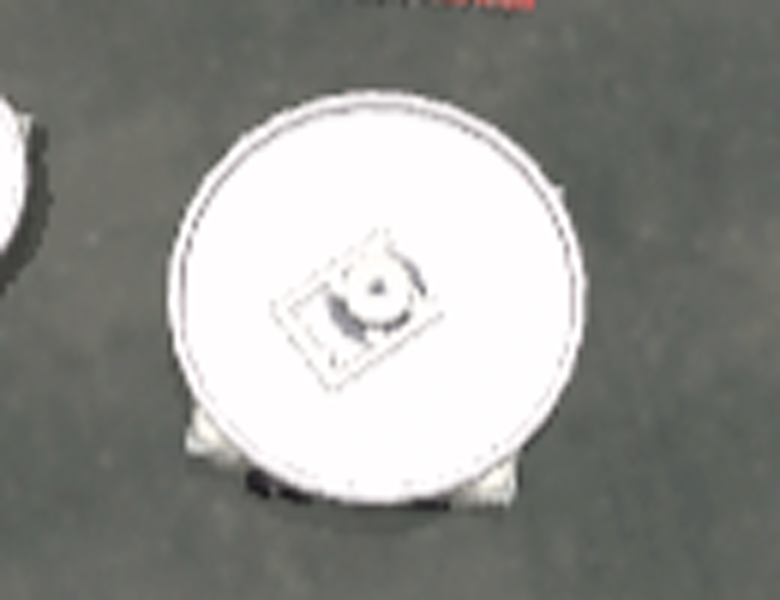

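The enlarged dish shows the spindle head at about (377,288) and the clip's cross bar running from (275,310) to (335,388). The bar lies at about 127° azimuth, so the flats are at roughly 173–261°. I'll move above the cradle next.

>>> apply_moves --increments '[[[0,0,0],[-0.05,-0.0228,0.006],0],[[0,0,0],[-0.05,-0.0228,0.006],0],[[0,0,0],[-0.05,-0.0228,0.006],0],[[0,0,0],[-0.05,-0.0228,0.006],0],[[0,0,0],[-0.05,-0.0228,0.006],0],[[0,0,0],[-0.05,-0.0228,0.006],0],[[0,0,0],[-0.05,-0.0228,0.006],0],[[0,0,0],[-0.05,-0.0228,0.006],0]]'

```text
time: 2.5
eef_pos: [0.4732, 0.2328, 0.1787]
tcp_rot: [3.141, 0.0, 2.894]
force: [0.3, 1.1, -0.2]
finger_gap: 0.0918
gripper_force: 0.0
```

>>> apply_moves --increments '[[[0,0,0.18],[0,0,0],0],[[0,0,0.18],[0,0,0],0],[[0,0,0.18],[0,0,0],0],[[0,0,0.18],[0,0,0],0],[[0,0,0.18],[0,0,0],0],[[0,0,0.18],[0,0,0],0],[[0,0,0.18],[0,0,0],0],[[0,0,0.18],[0,0,0],0]]'

```text
time: 3.5
eef_pos: [0.4718, 0.2341, 0.1787]
tcp_rot: [3.142, -0.0, 1.448]
force: [-0.4, 0.7, -0.7]
finger_gap: 0.0918
gripper_force: 0.0
```

>>> apply_moves --increments '[[[0,0,0.18],[0,0,0],0],[[0,0,0.18],[0,0,0],0],[[0,0,0.18],[0,0,0],0],[[0,0,0.18],[0,0,0],0],[[0,0,0.18],[0,0,0],0],[[0,0,0.18],[0,0,0],0],[[0,0,0.12],[0,0,0],0],[[0,0,0],[0,0,0],0]]'

```text
time: 4.5
eef_pos: [0.4718, 0.2341, 0.1787]
tcp_rot: [-3.142, -0.0, 0.255]
force: [-0.3, 0.2, -0.1]
finger_gap: 0.0919
gripper_force: 0.0
```

```bash
python3 - <<'E'
from h import *
s=st();c=cam("wrist",s)
im=vision.get_image("wrist");cv2.imwrite("pics/w1.png",im)
for q,z in(("pick",.056),("cradle",.05)):
    for k in nets.silhouettes("wrist",q)[:2]:
        P=np.array([px2w(c,p,z)[:2] for p in zip(*np.nonzero(k["mask"])[::-1])])
        (cx,cy),(a,b),th=cv2.minAreaRect(P.astype(np.float32)*1000)
        print(q,round(k["p"],2),len(P),P.mean(0),"rect",np.round([cx,cy,a,b,th],1))
E
```

```text
{'time': 4.5, 'joint_pos': [0.3149, 0.3886, 1.5939, 0.0001, 1.159, 1.6307], 'eef_pos': [0.4718, 0.2341, 0.1787], 'tcp_rot': [-3.1415, -0.0001, 0.255], 'force': [-0.2602, 0.1634, -0.0737], 'finger_gap': 0.0919, 'gripper_force': 0.0}
pick 0.83 1797 [0.48152161 0.23514678] rect [490.6 237.5 151.3  14.2  13.9]
cradle 0.89 2408 [0.47857241 0.23475179] rect [476.2 233.4  96.   40.1  13.7]
```

View pics/w1.png

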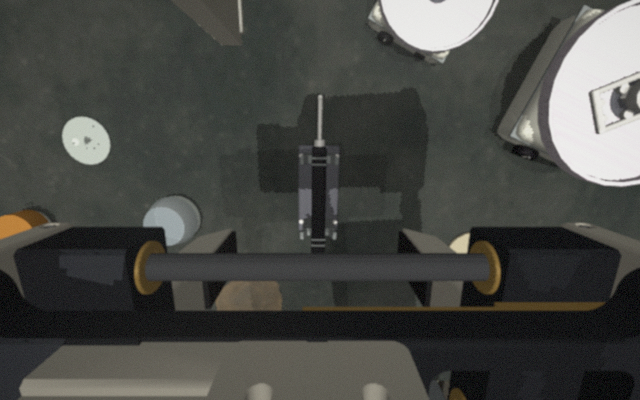

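The wrist view shows the pick's shank end at (320,95) and the handle's front end at (320,147). The cradle posts are at about rows 160 and 222, and the gripper is already aligned with the handle.

```bash
python3 - <<'E'
from h import *
s=status.sense();c=cam("wrist",s)
a=px2w(c,(320,95),.051);b=px2w(c,(319.5,147),.056);p1=px2w(c,(319,160),.054);p2=px2w(c,(319,222),.054)
print(a,b,p1,p2,(p1+p2)/2,np.linalg.norm(a-b),np.linalg.norm(p1-p2))
u=np.array([np.cos(.243),np.sin(.243)])
for o in(a[:2]-.0985*u,b[:2]-.055*u):
    d=o-s["eef_pos"][:2];f=s["tcp_rot"][2];print(o,"tool x,y",d@[np.cos(f),np.sin(f)],d@[np.sin(f),-np.cos(f)])
E
```

```text
[0.5646995  0.25494014 0.051     ] [0.5198161 0.2436519 0.056    ] [0.50783236 0.24097353 0.054     ] [0.44812935 0.22530015 0.054     ] [0.47798085 0.23313684 0.054     ] 0.046550442254437725 0.06172604166450992
[0.46909338 0.23123951] tool x,y -0.0033250871957968835 0.002053974199426254
[0.46643197 0.23041805] tool x,y -0.006107753724107272 0.002174996458591977
```

>>> apply_moves --increments '[[[0,0,0.012],[-0.006,0.002,0.03],0],[[0,0,0],[0,0,0.04],0],[[0,0,0],[0,0,0.04],0],[[0,0,0],[0,0,0.028],0],[[0,0,0],[0,0,0.0105],0],[[0,0,0],[0,0,0],0],[[0,0,0],[0,0,0],1],[[0,0,0],[0,0,0],1]]'

```text
time: 5.65
eef_pos: [0.4672, 0.2309, 0.0313]
tcp_rot: [-3.141, -0.002, 0.242]
force: [0.1, -0.4, 0.8]
finger_gap: 0.0763
gripper_force: 0.0
```

>>> apply_moves --increments '[[[0,0,0],[0,0,0],1],[[0,0,0],[0,0,0],1],[[0,0,0],[0,0,0],1],[[0,0,0],[0,0,0],1],[[0,0,0],[0,0,0],1],[[0,0,0],[0,0,0],1],[[0,0,0],[0,0,0],1],[[0,0,0],[0,0,0],1]]'

```text
time: 6.65
eef_pos: [0.4665, 0.2306, 0.0302]
tcp_rot: [-3.141, 0.0, 0.242]
force: [0.1, 1.1, 0.3]
finger_gap: 0.0136
gripper_force: 30.0
```

>>> apply_moves --increments '[[[0,0,0],[0,0,-0.01],1],[[0,0,0],[0,0,-0.03],1],[[0,0,0],[0,0,-0.04],1],[[0,0,0],[0,0,-0.04],1],[[0,0,0],[0.013,0.04,-0.005],1],[[0,0,0],[0.013,0.04,0],1],[[0,0,0],[0.013,0.04,0],1],[[0,0,0],[0.012,0.035,0],1]]'

```text
time: 7.65
eef_pos: [0.5537, 0.091, 0.1559]
tcp_rot: [3.141, -0.001, 0.241]
force: [0.9, 0.1, -1.3]
finger_gap: 0.0136
gripper_force: 30.0
```

>>> apply_moves --increments '[[[0,0,0.167],[0,0,0],1],[[0,0,0.167],[0,0,0],1],[[0,0,0.167],[0,0,0],1],[[0,0,0.167],[0,0,0],1],[[0,0,0.167],[0,0,0],1],[[0,0,0.167],[0,0,0],1],[[0,0,0.167],[0,0,0],1],[[0,0,0],[0,0,0],1]]'

```text
time: 8.65
eef_pos: [0.553, 0.0923, 0.1557]
tcp_rot: [-3.141, -0.0, -0.926]
force: [0.7, 0.1, -1.8]
finger_gap: 0.014
gripper_force: 30.0
```

```bash
python3 - <<'E'
from h import *
s=st();c=cam("wrist",s)
im=vision.get_image("wrist");cv2.imwrite("pics/w2.png",cv2.resize(im[:250,120:520],None,fx=2,fy=2,interpolation=cv2.INTER_CUBIC))
f=s["tcp_rot"][2];E=np.array(s["eef_pos"])
for q,z in(("clip",.077),("spin_unit",.08)):
    for k in nets.silhouettes("wrist",q)[:2]:
        P=np.array([px2w(c,p,z)[:2] for p in zip(*np.nonzero(k["mask"])[::-1])])
        (cx,cy),(a,b),th=cv2.minAreaRect(P.astype(np.float32)*1000)
        print(q,round(k["p"],2),len(P),P.mean(0),"rect",np.round([cx,cy,a,b,th],1))
t=E+[.0965*np.cos(f),.0965*np.sin(f),-.011];print("tip",t,w2px(c,t))
for q in("spindle","bow","bridge","pick_tip"):
    print(q,[(round(d["p"],2),np.round(d["xyz"],4).tolist()) for d in nets.spot_in("wrist",q)[:2]])
E
```

```text
{'time': 8.65, 'joint_pos': [0.0287, 0.4707, 1.5294, 0.0001, 1.1413, 2.5251], 'eef_pos': [0.553, 0.0923, 0.1557], 'tcp_rot': [-3.1413, -0.0001, -0.9257], 'force': [0.7134, 0.1331, -1.8107], 'finger_gap': 0.014, 'gripper_force': 30.0006}
clip 0.71 1336 [0.62076865 0.00858918] rect [621.8   7.   37.6  48.4  36.9]
spin_unit 0.81 24745 [0.6214352  0.00782922] rect [615.5  15.4 149.4 106.4  36.9]
spin_unit 0.58 10478 [0.66613444 0.15985811] rect [667.2 162.5  98.5  86.9  74.9]
tip [0.61104866 0.01523305 0.14468456] [317.3490388   68.98695452]
spindle [(0.91, [0.6221, 0.007, 0.0708]), (0.57, [0.6762, 0.1746, 0.0461])]
bow [(0.79, [0.6164, 0.011, 0.0736])]
bridge [(0.69, [0.6191, 0.008, 0.0778])]
pick_tip [(0.88, [0.5783, 0.0647, 0.1802])]
```

View pics/w2.png

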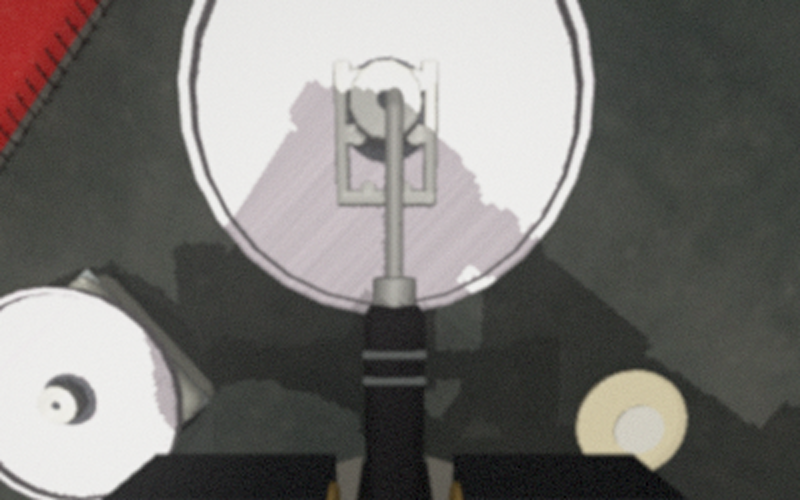

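The wrist view (2x crop) shows the spindle head at about (386,97). The clip's bar is at row 198 with its outer edge at 204, columns 337–437, and the shank passes over it at column 394. The pick and clip axes are nearly parallel.

```bash
python3 - <<'E'
from h import *
s=st();c=cam("wrist",s);f=s["tcp_rot"][2];E=np.array(s["eef_pos"])
px=lambda x,y:(120+(x+.5)/2-.5,(y+.5)/2-.5)
u=np.array([np.cos(-.926),np.sin(-.926)]);v=np.array([-u[1],u[0]])
for n,p,z,o in(("head",(386,97),.089,0),("bar outer",(387,205),.077,-.034),("bar in",(387,192),.077,-.028),("L",(337,205),.077,0),("R",(437,205),.077,0),("L+",(337,62),.077,0),("R+",(437,62),.077,0),("rimL",(178,90),.08,0),("rimR",(594,90),.08,0),("rimBot",(390,313),.08,-.075)):
    w=px2w(c,px(*p),z);print(n,w.round(4),"spindle->",(w[:2]-o*u).round(4),"tool",((w-E)[:2]@u).round(4),((w-E)[:2]@-v).round(4))
E
```

```text
{'time': 9.0, 'joint_pos': [0.0287, 0.4714, 1.5295, 0.0001, 1.1406, 2.5256], 'eef_pos': [0.5531, 0.0923, 0.1552], 'tcp_rot': [-3.1415, 0.0, -0.9261], 'force': [-0.2111, -0.9989, -1.2541], 'finger_gap': 0.0135, 'gripper_force': 29.9994}
head [ 0.6274 -0.0013  0.089 ] spindle-> [ 0.6274 -0.0013] tool 0.1195 -0.0031
bar outer [0.6067 0.0261 0.077 ] spindle-> [ 0.6271 -0.0011] tool 0.0851 -0.003
bar in [0.6095 0.0224 0.077 ] spindle-> [ 0.6263 -0.    ] tool 0.0898 -0.003
L [0.6218 0.0374 0.077 ] spindle-> [0.6218 0.0374] tool 0.0852 -0.0219
R [0.5916 0.0147 0.077 ] spindle-> [0.5916 0.0147] tool 0.0851 0.0159
L+ [ 0.6501 -0.0021  0.077 ] spindle-> [ 0.6501 -0.0021] tool 0.1338 -0.0207
R+ [ 0.6214 -0.0236  0.077 ] spindle-> [ 0.6214 -0.0236] tool 0.1337 0.0151
rimL [0.6896 0.0398 0.08  ] spindle-> [0.6896 0.0398] tool 0.124 -0.0775
rimR [ 0.5707 -0.0494  0.08  ] spindle-> [ 0.5707 -0.0494] tool 0.1238 0.0711
rimBot [0.5817 0.0576 0.08  ] spindle-> [ 0.6267 -0.0023] tool 0.0449 -0.002
```

>>> apply_moves --increments '[[[0,0,0],[0.0035,-0.003,0.01],1],[[0,0,0],[0,0,0.02],1],[[0,0,0],[0,0,0.02],1],[[0,0,0],[0,0,0.006],1],[[0,0,0],[0,0,0.004],1],[[0,0,0],[0,0,0],1],[[0,0,0],[0,0,0],1],[[0,0,0],[0,0,0],1]]'

```text
time: 10.0
eef_pos: [0.5579, 0.0914, 0.0957]
tcp_rot: [-3.141, -0.001, -0.927]
force: [-0.9, 0.4, -1.6]
finger_gap: 0.0137
gripper_force: 30.0
```

```bash
python3 - <<'E'
from h import *
s=st();c=cam("wrist",s)
im=vision.get_image("wrist");cv2.imwrite("pics/w3.png",cv2.resize(im[0:200,170:470],None,fx=2.66,fy=2.66,interpolation=cv2.INTER_CUBIC))
E
```

```text
{'time': 10.0, 'joint_pos': [0.0267, 0.5469, 1.5853, 0.0001, 1.0084, 2.5246], 'eef_pos': [0.5579, 0.0914, 0.0957], 'tcp_rot': [-3.1407, -0.0005, -0.9271], 'force': [-0.8613, 0.4133, -1.5619], 'finger_gap': 0.0137, 'gripper_force': 29.9996}
```

View pics/w3.png

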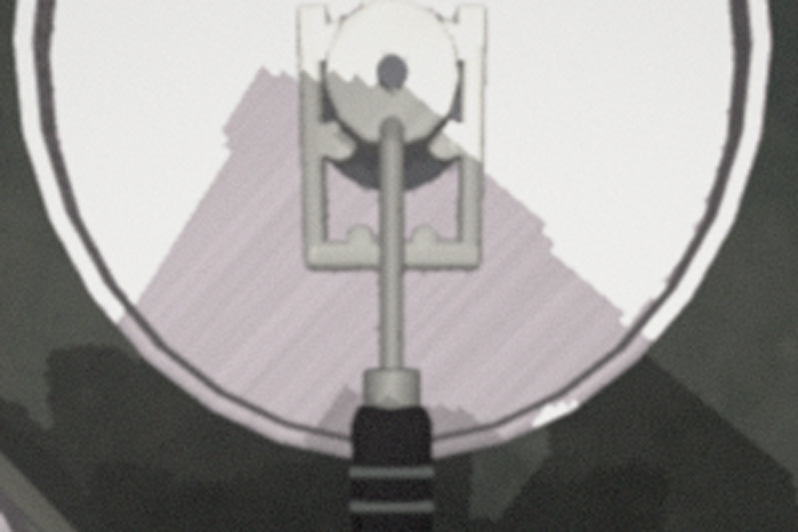

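The view shows the hook centred: the shank is at column 391, the notch bumps at columns 358 and 425, and the head centre is at (391,71). I'll lower it into the window.

>>> apply_moves --increments '[[[0,0,0],[-0.001,0,0.003],1],[[0,0,0],[0,0,0.003],1],[[0,0,0],[0,0,0.002],1],[[0,0,0],[0,0,0.001],1],[[0,0,0],[0,0,0.001],1],[[0,0,0],[0,0,0],1],[[0,0,0],[0,0,0],1],[[0,0,0],[0,0,0],1]]'

```text
time: 11.05
eef_pos: [0.5571, 0.0921, 0.0853]
tcp_rot: [-3.141, -0.0, -0.927]
force: [1.0, -0.0, -0.7]
finger_gap: 0.0139
gripper_force: 30.0
```

>>> apply_moves --increments '[[[0,0,0],[0,0,0.0007],1],[[0,0,0],[0,0,0.0006],1],[[0,0,0],[-0.001,0,0],1],[[0,0,0],[-0.001,0,0],1],[[0,0,0],[-0.001,0,0],1],[[0,0,0],[-0.001,0,0],1],[[0,0,0],[0,0,0],1],[[0,0,0],[0,0,0],1]]'

```text
time: 12.05
eef_pos: [0.5546, 0.0953, 0.0839]
tcp_rot: [-3.141, 0.0, -0.927]
force: [-0.0, 0.5, -1.0]
finger_gap: 0.014
gripper_force: 30.0
```

>>> apply_moves --increments '[[[0,0,0],[-0.0007,0,0],1],[[0,0,0],[-0.0007,0,0],1],[[0,0,0],[-0.0006,0,0],1],[[0,0,0],[0,0,0],1],[[0,0,0],[0,0,0],1],[[0,0,0],[0,0,0],1],[[0,0,0],[0,0,0],1],[[0,0,0],[0,0,0],1]]'

```text
time: 13.05
eef_pos: [0.5534, 0.0969, 0.0839]
tcp_rot: [-3.142, 0.0, -0.927]
force: [-0.2, 0.1, -0.3]
finger_gap: 0.0137
gripper_force: 30.0
```

>>> apply_moves --increments '[[[0,0,0],[-0.0005,0,0],1],[[0,0,0],[0,0,0],1],[[0,0,0],[-0.0005,0,0],1],[[0,0,0],[0,0,0],1],[[0,0,0],[-0.0005,0,0],1],[[0,0,0],[0,0,0],1],[[0,0,0],[0,0,0],1],[[0,0,0],[0,0,0],1]]'

```text
time: 14.05
eef_pos: [0.5526, 0.0981, 0.0839]
tcp_rot: [-3.141, 0.0, -0.927]
force: [0.6, -0.3, -2.1]
finger_gap: 0.0138
gripper_force: 30.0
```

```bash
python3 - <<'E'
from h import *
s=st()
im=vision.get_image("wrist");cv2.imwrite("pics/w4.png",cv2.resize(im[0:150,220:420],None,fx=4,fy=4,interpolation=cv2.INTER_CUBIC))
E
```

```text
{'time': 14.05, 'joint_pos': [0.0392, 0.5562, 1.608, 0.0001, 0.9773, 2.5371], 'eef_pos': [0.5526, 0.0981, 0.0839], 'tcp_rot': [-3.1415, 0.0, -0.9272], 'force': [0.613, -0.2809, -2.1049], 'finger_gap': 0.0138, 'gripper_force': 29.9995}
```

View pics/w4.png

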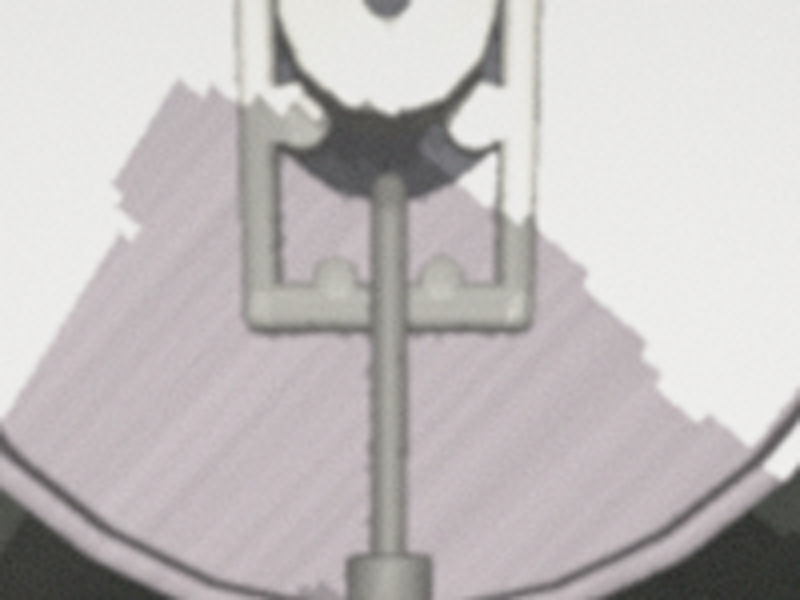

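The crop shows the shank still centred (388) between the bumps (335 and 441). The bar's outer edge is at row 330, so the hook must be about to touch the bar.

>>> apply_moves --increments '[[[0,0,0],[-0.0005,0,0],1],[[0,0,0],[0,0,0],1],[[0,0,0],[-0.0005,0,0],1],[[0,0,0],[0,0,0],1],[[0,0,0],[-0.0005,0,0],1],[[0,0,0],[0,0,0],1],[[0,0,0],[0,0,0],1],[[0,0,0],[0,0,0],1]]'

```text
time: 15.1
eef_pos: [0.5516, 0.0994, 0.0839]
tcp_rot: [-3.141, 0.0, -0.927]
force: [0.6, 0.0, -1.6]
finger_gap: 0.0134
gripper_force: 30.0
```

>>> apply_moves --increments '[[[0,0,0],[-0.0005,0,0],1],[[0,0,0],[0,0,0],1],[[0,0,0],[-0.0005,0,0],1],[[0,0,0],[0,0,0],1],[[0,0,0],[-0.0003,0,0],1],[[0,0,0],[0,0,0],1],[[0,0,0],[0,0,0],1],[[0,0,0],[0,0,0],1]]'

```text
time: 16.1
eef_pos: [0.551, 0.1003, 0.0839]
tcp_rot: [-3.141, -0.0, -0.927]
force: [1.6, -3.0, -1.5]
finger_gap: 0.0135
gripper_force: 30.0
```

```bash
python3 - <<'E'
from h import *
# mean force over camera waits, bar outer edge row on both sides of shank
F=[]
for i in range(4):
    im=vision.get_image("wrist");F.append(status.sense()["force"])
print(np.mean(F,0));st()
g=cv2.cvtColor(im,cv2.COLOR_BGR2GRAY).astype(float)
for a,b in((290,305),(328,345)): print(np.round(g[60:92,a:b].mean(1)).astype(int).tolist())
E
```

```text
[ 2.17532319 -1.87188374 -1.72877676]
{'time': 16.3, 'joint_pos': [0.0433, 0.5542, 1.6117, -0.0, 0.9754, 2.5413], 'eef_pos': [0.5509, 0.1003, 0.084], 'tcp_rot': [-3.1414, -0.0002, -0.9272], 'force': [1.9172, -1.4138, -2.194], 'finger_gap': 0.0137, 'gripper_force': 29.9995}
[183, 183, 181, 179, 178, 179, 179, 177, 171, 171, 177, 187, 188, 186, 183, 181, 181, 177, 164, 144, 122, 125, 159, 183, 189, 190, 189, 188, 187, 188, 188, 188]
[184, 182, 183, 181, 177, 176, 176, 176, 175, 174, 173, 171, 174, 183, 185, 184, 182, 182, 182, 180, 167, 147, 124, 123, 153, 178, 187, 188, 188, 188, 188, 188]
```

The hook now touches the bar with about 3 N of pull, at a TCP radius of 126.6 mm and azimuth 127°. I'll swing counter-clockwise.

>>> apply_moves --increments '[[[0,0,-0.035],[0.0001,0.0044,0],1],[[0,0,-0.035],[0.0001,0.0044,0],1],[[0,0,-0.035],[0.0001,0.0044,0],1],[[0,0,-0.035],[0.0001,0.0044,0],1],[[0,0,-0.035],[0.0001,0.0044,0],1],[[0,0,-0.035],[0.0001,0.0044,0],1],[[0,0,-0.035],[0.0001,0.0044,0],1],[[0,0,-0.035],[0.0001,0.0044,0],1]]'

```text
time: 17.3
eef_pos: [0.5268, 0.0754, 0.0842]
tcp_rot: [-3.14, -0.001, -0.646]
force: [3.4, -2.0, -1.4]
finger_gap: 0.0137
gripper_force: 30.0
```

```bash
cat > pol.py <<'E'
from h import *
F=[]
for i in range(3): im=vision.get_image("wrist");F.append(status.sense()["force"])
s=st();p=np.array(s["eef_pos"][:2])-[.627,-.001];r=np.linalg.norm(p);a=np.degrees(np.arctan2(p[1],p[0]))%360;f=s["tcp_rot"][2]
F=np.mean(F,0);u=np.array([np.cos(f),np.sin(f)])
print("r %.4f az %.1f psi+180 %.1f  pull %.1f side(tooly) %.1f Fz %.1f"%(r,a,np.degrees(f)+180,F[:2]@u,F[:2]@[u[1],-u[0]],F[2]))
t=np.array([*(np.array(s["eef_pos"][:2])+.096*u)])-[.627,-.001];print("tip r %.4f az %.1f"%(np.linalg.norm(t),np.degrees(np.arctan2(t[1],t[0]))%360))
E
python3 pol.py
```

```text
{'time': 17.45, 'joint_pos': [-0.0019, 0.5112, 1.6928, 0.0002, 0.936, 2.2168], 'eef_pos': [0.5268, 0.0754, 0.0842], 'tcp_rot': [-3.1405, -0.0012, -0.648], 'force': [3.8994, -2.1583, -2.3103], 'finger_gap': 0.0138, 'gripper_force': 30.0061}
r 0.1260 az 142.7 psi+180 142.9  pull 4.4 side(tooly) -0.5 Fz -2.2
tip r 0.0300 az 142.0
```

>>> apply_moves --increments '[[[0,0,-0.0436],[0.0001,0.0055,0],1],[[0,0,-0.0436],[0.0001,0.0055,0],1],[[0,0,-0.0436],[0.0001,0.0055,0],1],[[0,0,-0.0436],[0.0001,0.0055,0],1],[[0,0,-0.0436],[0.0001,0.0055,0],1],[[0,0,-0.0436],[0.0001,0.0055,0],1],[[0,0,-0.0436],[0.0001,0.0055,0],1],[[0,0,-0.0436],[0.0001,0.0055,0],1]]'

```text
time: 18.45
eef_pos: [0.5081, 0.0367, 0.0846]
tcp_rot: [-3.14, -0.004, -0.298]
force: [6.1, -0.7, -1.4]
finger_gap: 0.0137
gripper_force: 30.0
```

```bash
python3 pol.py
```

```text
{'time': 18.6, 'joint_pos': [-0.079, 0.4752, 1.7591, 0.0007, 0.9037, 1.7907], 'eef_pos': [0.5077, 0.0367, 0.0845], 'tcp_rot': [-3.1402, -0.0034, -0.2993], 'force': [5.3794, -0.7801, -1.53], 'finger_gap': 0.0136, 'gripper_force': 30.011}
r 0.1251 az 162.5 psi+180 162.9  pull 5.7 side(tooly) -1.1 Fz -2.2
tip r 0.0291 az 161.3
```

>>> apply_moves --increments '[[[0,0,-0.0436],[0.0002,0.0055,0],1],[[0,0,-0.0436],[0.0002,0.0055,0],1],[[0,0,-0.0436],[0.0002,0.0055,0],1],[[0,0,-0.0436],[0.0002,0.0055,0],1],[[0,0,-0.0436],[0.0002,0.0055,0],1],[[0,0,-0.0436],[0.0002,0.0055,0],1],[[0,0,-0.0436],[0.0002,0.0055,0],1],[[0,0,-0.0436],[0.0002,0.0055,0],1]]'

```text
time: 19.6
eef_pos: [0.5019, -0.0065, 0.0843]
tcp_rot: [-3.141, -0.002, 0.051]
force: [2.5, 1.4, -0.1]
finger_gap: 0.0137
gripper_force: 30.0
```

```bash
python3 pol.py; python3 - <<'E'
from h import *
im=vision.get_image("wrist");cv2.imwrite("pics/w5.png",cv2.resize(im[0:150,220:420],None,fx=4,fy=4,interpolation=cv2.INTER_CUBIC))
E
```

```text
{'time': 19.75, 'joint_pos': [-0.1666, 0.4664, 1.7769, 0.0008, 0.8973, 1.3549], 'eef_pos': [0.5018, -0.0067, 0.0841], 'tcp_rot': [-3.1412, -0.0012, 0.0487], 'force': [3.084, 0.1443, -1.6163], 'finger_gap': 0.0138, 'gripper_force': 29.9993}
r 0.1254 az 182.6 psi+180 182.8  pull 3.2 side(tooly) 0.1 Fz -1.8
tip r 0.0294 az 182.0
```

View pics/w5.png

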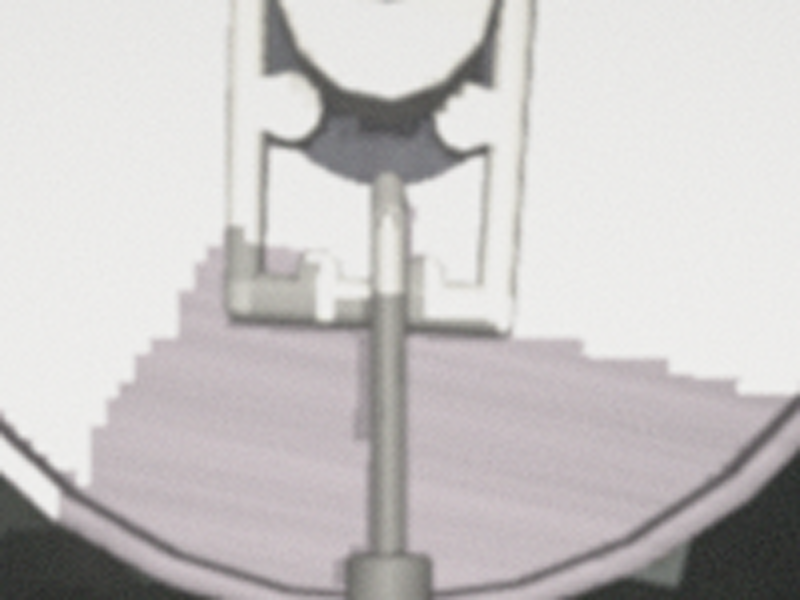

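The crop shows the clip turning with the hook, which is still in the notch (bumps at 320 and 430, shank at 388). The clip lags by about 2°. Next I'll test the pull here.

>>> apply_moves --increments '[[[0,0,0],[-0.0005,0.001,0],1],[[0,0,0],[0,0,0],1],[[0,0,0],[-0.0005,0,0],1],[[0,0,0],[0,0,0],1],[[0,0,0],[-0.0005,0,0],1],[[0,0,0],[0,0,0],1],[[0,0,0],[0,0,0],1],[[0,0,0],[0,0,0],1]]'

```text
time: 20.8
eef_pos: [0.5012, -0.0079, 0.0843]
tcp_rot: [3.141, -0.003, 0.05]
force: [7.3, 0.9, -2.7]
finger_gap: 0.0137
gripper_force: 30.0
```

```bash
python3 pol.py
```

```text
{'time': 20.95, 'joint_pos': [-0.1692, 0.4643, 1.7801, 0.0006, 0.8941, 1.3514], 'eef_pos': [0.5012, -0.008, 0.0843], 'tcp_rot': [3.1414, -0.0031, 0.0499], 'force': [6.0697, 0.2804, -2.5942], 'finger_gap': 0.0138, 'gripper_force': 29.9994}
r 0.1260 az 183.2 psi+180 182.9  pull 7.1 side(tooly) -0.2 Fz -2.5
tip r 0.0300 az 184.2
```

>>> apply_moves --increments '[[[0,0,-0.0436],[0.0002,0.0055,0],1],[[0,0,-0.0436],[0.0001,0.0055,0],1],[[0,0,-0.0436],[0.0002,0.0055,0],1],[[0,0,-0.0436],[0.0001,0.0055,0],1],[[0,0,-0.0436],[0.0002,0.0055,0],1],[[0,0,-0.0436],[0.0001,0.0055,0],1],[[0,0,-0.0436],[0.0002,0.0055,0],1],[[0,0,-0.0436],[0.0001,0.0055,0],1]]'

```text
time: 21.95
eef_pos: [0.5099, -0.0502, 0.0839]
tcp_rot: [-3.141, -0.0, 0.4]
force: [3.4, 2.5, -2.7]
finger_gap: 0.0136
gripper_force: 30.0
```

```bash
python3 pol.py
```

```text
{'time': 22.1, 'joint_pos': [-0.2485, 0.4828, 1.7472, 0.0008, 0.9115, 0.924], 'eef_pos': [0.5099, -0.0504, 0.0839], 'tcp_rot': [-3.1411, -0.0004, 0.3978], 'force': [3.899, 1.7696, -1.344], 'finger_gap': 0.0134, 'gripper_force': 29.9992}
r 0.1271 az 202.9 psi+180 202.8  pull 4.2 side(tooly) -0.1 Fz -1.4
tip r 0.0311 az 203.1
```

>>> apply_moves --increments '[[[0,0,0],[-0.0005,0,0],1],[[0,0,0],[-0.0005,0,0],1],[[0,0,0],[-0.0005,0,0],1],[[0,0,0],[-0.0005,0,0],1],[[0,0,0],[0,0,0],1],[[0,0,0],[0,0,0],1],[[0,0,0],[0,0,0],1],[[0,0,0],[0,0,0],1]]'

```text
time: 23.1
eef_pos: [0.5095, -0.0509, 0.0843]
tcp_rot: [3.141, -0.004, 0.398]
force: [8.8, 3.6, -2.4]
finger_gap: 0.0137
gripper_force: 30.0
```

```bash
python3 pol.py
```

```text
{'time': 23.25, 'joint_pos': [-0.2501, 0.48, 1.7509, 0.0017, 0.9072, 0.9216], 'eef_pos': [0.5095, -0.0509, 0.0843], 'tcp_rot': [3.1406, -0.0035, 0.3981], 'force': [8.4382, 2.9689, -3.0232], 'finger_gap': 0.0135, 'gripper_force': 29.9995}
r 0.1277 az 203.0 psi+180 202.8  pull 9.1 side(tooly) 0.5 Fz -2.8
tip r 0.0317 az 203.5
```

>>> apply_moves --increments '[[[0,0,-0.0436],[0.0006,0.0055,0],1],[[0,0,-0.0436],[0.0002,0.0055,0],1],[[0,0,-0.0436],[0.0001,0.0056,0],1],[[0,0,-0.0436],[0.0001,0.0055,0],1],[[0,0,-0.0436],[0.0001,0.0056,0],1],[[0,0,-0.0436],[0.0001,0.0055,0],1],[[0,0,-0.0436],[0.0001,0.0056,0],1],[[0,0,-0.0436],[0.0001,0.0055,0],1]]'

```text
time: 24.25
eef_pos: [0.5321, -0.0872, 0.0837]
tcp_rot: [-3.14, -0.001, 0.749]
force: [4.3, 4.1, -1.4]
finger_gap: 0.0138
gripper_force: 30.0
```

```bash
python3 pol.py
```

```text
{'time': 24.4, 'joint_pos': [-0.3058, 0.5237, 1.6709, 0.0014, 0.9479, 0.5172], 'eef_pos': [0.5321, -0.0875, 0.0837], 'tcp_rot': [-3.1403, -0.0005, 0.747], 'force': [3.5693, 3.3257, -1.6436], 'finger_gap': 0.0135, 'gripper_force': 29.9998}
r 0.1284 az 222.4 psi+180 222.8  pull 5.3 side(tooly) 0.2 Fz -1.8
tip r 0.0324 az 221.0
```

>>> apply_moves --increments '[[[0,0,0],[-0.0005,0,0],1],[[0,0,0],[-0.0005,0,0],1],[[0,0,0],[-0.0005,0,0],1],[[0,0,0],[0,0,0],1],[[0,0,0],[0,0,0],1],[[0,0,0],[0,0,0],1],[[0,0,0],[0,0,0],1],[[0,0,0],[0,0,0],1]]'

```text
time: 25.4
eef_pos: [0.5318, -0.0879, 0.0839]
tcp_rot: [-3.141, -0.002, 0.747]
force: [7.6, 5.9, -2.5]
finger_gap: 0.0136
gripper_force: 30.0
```

```bash
python3 pol.py
```

```text
{'time': 25.55, 'joint_pos': [-0.3074, 0.5221, 1.6732, 0.0027, 0.9455, 0.5151], 'eef_pos': [0.5318, -0.0879, 0.0839], 'tcp_rot': [-3.1412, -0.0023, 0.7468], 'force': [7.2459, 6.0615, -1.967], 'finger_gap': 0.0139, 'gripper_force': 29.9999}
r 0.1289 az 222.4 psi+180 222.8  pull 9.0 side(tooly) 0.5 Fz -1.9
tip r 0.0329 az 221.2
```

>>> apply_moves --increments '[[[0,0,-0.0436],[0.0006,0.0056,0],1],[[0,0,-0.0436],[0.0001,0.0056,0],1],[[0,0,-0.0436],[0.0001,0.0056,0],1],[[0,0,-0.0436],[0.0001,0.0056,0],1],[[0,0,-0.0436],[0.0001,0.0056,0],1],[[0,0,-0.0436],[0.0001,0.0056,0],1],[[0,0,-0.0436],[0.0001,0.0056,0],1],[[0,0,-0.0436],[0.0001,0.0056,0],1]]'

```text
time: 26.55
eef_pos: [0.5657, -0.1154, 0.0834]
tcp_rot: [-3.138, 0.0, 1.098]
force: [0.6, 0.9, -0.4]
finger_gap: 0.0142
gripper_force: 30.0
```

```bash
python3 pol.py
```

```text
{'time': 26.7, 'joint_pos': [-0.3342, 0.5834, 1.557, -0.0002, 1.0035, 0.1412], 'eef_pos': [0.566, -0.1157, 0.0834], 'tcp_rot': [-3.1393, 0.0005, 1.0955], 'force': [-0.6795, -0.6312, -1.158], 'finger_gap': 0.0136, 'gripper_force': 30.0002}
r 0.1299 az 242.0 psi+180 242.8  pull 0.2 side(tooly) 0.2 Fz -1.2
tip r 0.0340 az 239.9
```

Pull dropped to zero at about 242°, so the clip has probably met the flats. I'll pull gently.

>>> apply_moves --increments '[[[0,0,0],[-0.0006,0,0],1],[[0,0,0],[-0.0006,0,0],1],[[0,0,0],[-0.0006,0,0],1],[[0,0,0],[-0.0006,0,0],1],[[0,0,0],[-0.0006,0,0],1],[[0,0,0],[0,0,0],1],[[0,0,0],[0,0,0],1],[[0,0,0],[0,0,0],1]]'

```text
time: 27.7
eef_pos: [0.5655, -0.1189, 0.0839]
tcp_rot: [-3.142, 0.0, 1.097]
force: [0.9, 1.5, -1.8]
finger_gap: 0.0137
gripper_force: 30.0
```

```bash
python3 pol.py;  python3 - <<'E'
from h import *
im=vision.get_image("wrist");cv2.imwrite("pics/w6.png",cv2.resize(im[0:150,220:420],None,fx=4,fy=4,interpolation=cv2.INTER_CUBIC))
E
```

```text
{'time': 27.85, 'joint_pos': [-0.3398, 0.5819, 1.5582, -0.0001, 1.0016, 0.1343], 'eef_pos': [0.5655, -0.1189, 0.0839], 'tcp_rot': [-3.1415, 0.0001, 1.0968], 'force': [1.3588, 1.3388, -1.1547], 'finger_gap': 0.0141, 'gripper_force': 29.9999}
r 0.1330 az 242.5 psi+180 242.8  pull 1.5 side(tooly) 0.1 Fz -1.4
tip r 0.0370 az 241.5
```

View pics/w6.png

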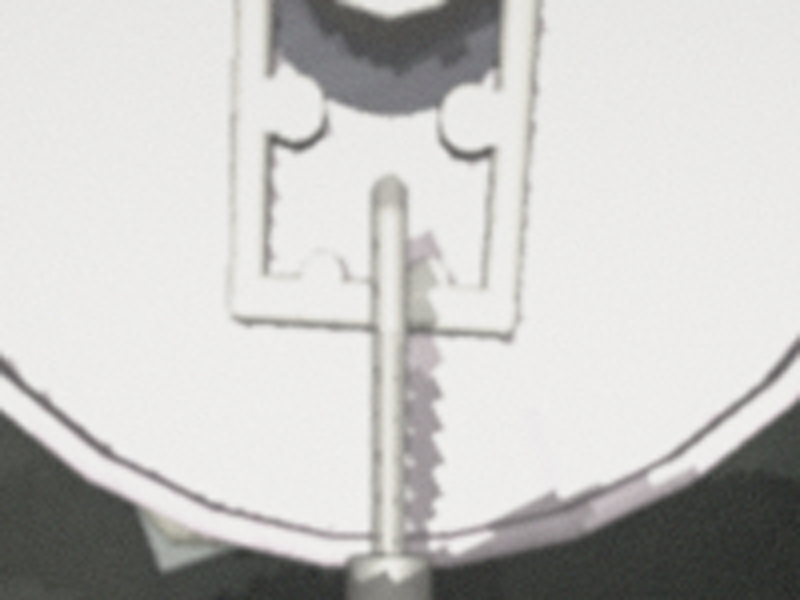

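The crop shows the clip now slid well out: the nubs at row 110 are clear of the head's edge at row 15. The bar's outer edge is at row 327 and the rim's inner edge at about row 530, which puts the clip roughly 11 mm out. I'll keep pulling gently.

>>> apply_moves --increments '[[[0,0,0],[-0.0008,0,0],1],[[0,0,0],[-0.0008,0,0],1],[[0,0,0],[-0.0008,0,0],1],[[0,0,0],[-0.0008,0,0],1],[[0,0,0],[-0.0008,0,0],1],[[0,0,0],[0,0,0],1],[[0,0,0],[0,0,0],1],[[0,0,0],[0,0,0],1]]'

```text
time: 28.9
eef_pos: [0.5637, -0.1225, 0.0839]
tcp_rot: [-3.142, 0.0, 1.097]
force: [1.0, 0.7, -1.7]
finger_gap: 0.0136
gripper_force: 30.0
```

```bash
python3 pol.py
```

```text
{'time': 29.05, 'joint_pos': [-0.3467, 0.5803, 1.5614, -0.0002, 1.0, 0.1274], 'eef_pos': [0.5637, -0.1225, 0.0839], 'tcp_rot': [-3.1415, 0.0002, 1.0968], 'force': [0.53, 1.4319, -1.0121], 'finger_gap': 0.0137, 'gripper_force': 30.0007}
r 0.1370 az 242.5 psi+180 242.8  pull 1.5 side(tooly) -0.1 Fz -1.0
tip r 0.0410 az 241.6
```

>>> apply_moves --increments '[[[0,0,0],[-0.0015,0,0],1],[[0,0,0],[-0.0015,0,0],1],[[0,0,0],[-0.0015,0,0],1],[[0,0,0],[-0.0015,0,0],1],[[0,0,0],[-0.0015,0,0],1],[[0,0,0],[-0.0015,0,0],1],[[0,0,0],[-0.0015,0,0],1],[[0,0,0],[-0.0015,0,0],1]]'

```text
time: 30.05
eef_pos: [0.5583, -0.1331, 0.0839]
tcp_rot: [3.142, -0.0, 1.097]
force: [-0.2, 0.7, -1.5]
finger_gap: 0.0138
gripper_force: 30.0
```

```bash
python3 pol.py; cat > clipchk.py <<'E'
from h import *
s=status.sense()
for n in("wrist","top"):
    c=cam(n,s);im=vision.get_image(n)
    for q,z in(("clip",.077),("spin_unit",.08)):
        for k in nets.silhouettes(n,q)[:2]:
            P=np.array([px2w(c,p,z)[:2] for p in zip(*np.nonzero(k["mask"])[::-1])])
            (cx,cy),(a,b),th=cv2.minAreaRect(P.astype(np.float32)*1000)
            print(n,q,round(k["p"],2),len(P),"rect",np.round([cx,cy,a,b,th],1))
E
python3 clipchk.py
```

```text
{'time': 30.2, 'joint_pos': [-0.3676, 0.5757, 1.5702, 0.0, 0.9956, 0.1065], 'eef_pos': [0.5583, -0.1331, 0.0839], 'tcp_rot': [3.1416, -0.0, 1.0967], 'force': [0.3422, -0.5769, -1.7894], 'finger_gap': 0.0136, 'gripper_force': 29.9996}
r 0.1489 az 242.5 psi+180 242.8  pull -0.1 side(tooly) 0.3 Fz -1.2
tip r 0.0529 az 242.0
wrist clip 0.57 2876 rect [606.6 -37.   38.7  37.8  60.8]
wrist spin_unit 0.84 20022 rect [604.3 -45.7  52.9 139.6  62.8]
top clip 0.69 124 rect [608.3 -33.3  46.7  36.6  60.8]
top spin_unit 0.77 3681 rect [625.9  -0.  148.  150.6  87.2]
top spin_unit 0.61 1799 rect [665.2 175.7  99.2 102.4  81.7]
```

The clip is off: the masks put it about 28 mm out, in agreement with the TCP travel. I'll pull 5 mm more, ease forward, and lift out.

>>> apply_moves --increments '[[[0,0,0],[-0.0015,0,0],1],[[0,0,0],[-0.0015,0,0],1],[[0,0,0],[-0.001,0,0],1],[[0,0,0],[-0.001,0,0],1],[[0,0,0],[0,0,0],1],[[0,0,0],[0.002,0,0],1],[[0,0,0],[0.002,0,0],1],[[0,0,0],[0.002,0,0],1]]'

```text
time: 31.5
eef_pos: [0.5589, -0.1319, 0.0839]
tcp_rot: [-3.142, -0.0, 1.097]
force: [-0.0, 0.2, -0.1]
finger_gap: 0.0134
gripper_force: 30.0
```

>>> apply_moves --increments '[[[0,0,0],[0,0,0],1],[[0,0,0],[0,0,-0.002],1],[[0,0,0],[0,0,-0.004],1],[[0,0,0],[0,0,-0.008],1],[[0,0,0],[0,0,-0.016],1],[[0,0,0],[0,0,-0.02],1],[[0,0,0],[0,0,-0.02],1],[[0,0,0],[0,0,0],1]]'

```text
time: 32.5
eef_pos: [0.5599, -0.1326, 0.1564]
tcp_rot: [3.137, -0.001, 1.097]
force: [0.1, 0.0, -1.3]
finger_gap: 0.0136
gripper_force: 30.0
```

```bash
python3 pol.py; python3 clipchk.py; python3 - <<'E'
from h import *
im=vision.get_image("wrist");cv2.imwrite("pics/w7.png",cv2.resize(im[0:220,170:470],None,fx=2.6,fy=2.6,interpolation=cv2.INTER_CUBIC))
E
```

```text
{'time': 32.65, 'joint_pos': [-0.3657, 0.4959, 1.4928, 0.0001, 1.1537, 0.1083], 'eef_pos': [0.5584, -0.132, 0.1535], 'tcp_rot': [-3.1407, 0.0, 1.0967], 'force': [-0.0, 0.3651, -1.4703], 'finger_gap': 0.0137, 'gripper_force': 29.9995}
r 0.1479 az 242.3 psi+180 242.8  pull -0.4 side(tooly) 0.6 Fz -1.7
tip r 0.0519 az 241.4
wrist clip 0.79 1924 rect [607.1 -36.2  50.1  38.8  60.4]
wrist clip 0.35 17356 rect [610.4 -33.2  80.3 149.8  62.8]
wrist spin_unit 0.86 17809 rect [609.9 -33.6  79.3 148.7  62.8]
top clip 0.7 238 rect [606.3 -36.1  50.5  39.6  59.3]
top clip 0.47 18 rect [ 586.8 -124.5  168.2    7.9   64.2]
top spin_unit 0.95 3546 rect [ 6.264e+02 -1.000e-01  1.502e+02  1.467e+02  1.300e+00]
top spin_unit 0.63 1800 rect [665.5 175.7 100.  102.4  81.7]
```

View pics/w7.png

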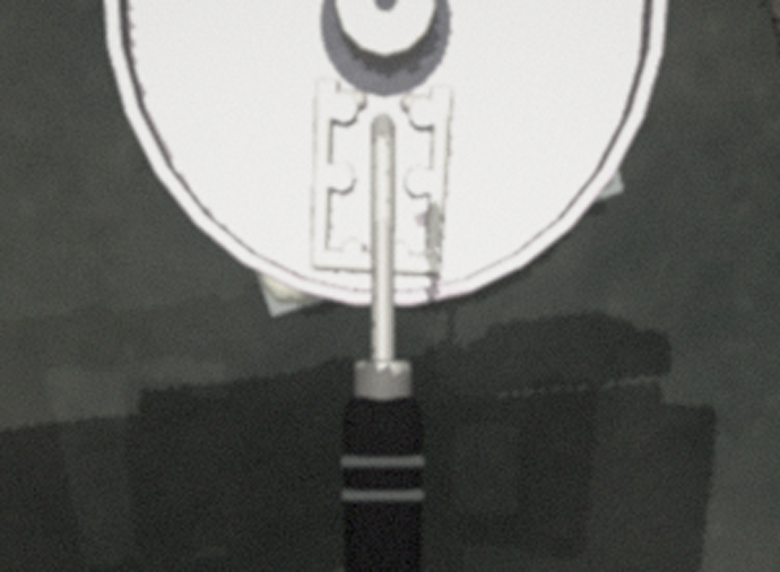

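The view shows the clip lying flat between the spindle and the rim: its open end is at row 85, below the head's edge at row 50, and the bar at row 268 is inside the rim at row 300. The measured travel is about 32 mm, so there are roughly 3 mm of clearance at the spindle and 5 mm at the rim. I'll take the pick back to the cradle.

>>> apply_moves --increments '[[[0,0,0.171],[0,0,0],1],[[0,0,0.171],[0,0,0],1],[[0,0,0.171],[0,0,0],1],[[0,0,0.171],[0,0,0],1],[[0,0,0.171],[0,0,0],1],[[0,0,0],[0,-0.04,0],1],[[0,0,0],[0,-0.05,0],1],[[0,0,0],[0,-0.05,0],1]]'

```text
time: 34.0
eef_pos: [0.5248, 0.005, 0.1538]
tcp_rot: [-3.141, -0.0, 0.241]
force: [1.4, -0.0, -0.7]
finger_gap: 0.0138
gripper_force: 30.0
```

>>> apply_moves --increments '[[[0,0,0],[0,-0.05,0],1],[[0,0,0],[0,-0.05,0],1],[[0,0,0],[0,-0.05,0],1],[[0,0,0],[0,-0.05,0],1],[[0,0,0],[-0.002,-0.034,0],1],[[0,0,0],[0,0,0],1],[[0,0,0],[0,0,0],1],[[0,0,0],[0,0,0],1]]'

```text
time: 35.0
eef_pos: [0.4677, 0.2295, 0.1539]
tcp_rot: [3.141, 0.0, 0.24]
force: [-0.2, -0.5, -1.6]
finger_gap: 0.0134
gripper_force: 30.0
```

```bash
python3 - <<'E'
from h import *
s=st();f=s["tcp_rot"][2];d=np.array([.4665,.2306,.0302])-s["eef_pos"]
print("tool dx %.4f dy %.4f down %.4f turn %.4f"%(d[:2]@[np.cos(f),np.sin(f)],d[:2]@[np.sin(f),-np.cos(f)],-d[2],f-.242))
c=cam("wrist",s);im=vision.get_image("wrist")
g=cv2.cvtColor(im,cv2.COLOR_BGR2GRAY)
for k in nets.silhouettes("wrist","pick")[:1]:
    ys,xs=np.nonzero(k["mask"]);print("pick px top",ys.min(),xs[ys<ys.min()+20].mean(),"mid",xs[abs(ys-150)<8].mean(), k["p"])
E
```

```text
{'time': 35.0, 'joint_pos': [0.3092, 0.4057, 1.6435, -0.0001, 1.0924, 1.6397], 'eef_pos': [0.4677, 0.2295, 0.1539], 'tcp_rot': [3.1415, 0.0, 0.2404], 'force': [-0.1813, -0.5335, -1.5668], 'finger_gap': 0.0134, 'gripper_force': 29.9994}
tool dx -0.0009 dy -0.0013 down 0.1237 turn -0.0016
pick px top 43 316.0764705882353 mid 316.52574525745257 0.98
```

>>> apply_moves --increments '[[[0,0,-0.0016],[-0.0009,-0.0013,0.03],1],[[0,0,0],[0,0,0.04],1],[[0,0,0],[0,0,0.028],1],[[0,0,0],[0,0,0.014],1],[[0,0,0],[0,0,0.006],1],[[0,0,0],[0,0,0.003],1],[[0,0,0],[0,0,0.0017],1],[[0,0,0],[0,0,0],1]]'

```text
time: 36.1
eef_pos: [0.4664, 0.2317, 0.0317]
tcp_rot: [-3.141, -0.001, 0.243]
force: [-0.1, -0.3, -1.6]
finger_gap: 0.0138
gripper_force: 30.0
```

>>> apply_moves --increments '[[[0,0,0],[0,0,0.0005],1],[[0,0,0],[0,0,0],1],[[0,0,0],[0,0,0],1],[[0,0,0],[0,0,0],0.85],[[0,0,0],[0,0,0],0.5],[[0,0,0],[0,0,0],0],[[0,0,0],[0,0,0],0],[[0,0,0],[0,0,0],0]]'

```text
time: 37.1
eef_pos: [0.4661, 0.2316, 0.0308]
tcp_rot: [-3.142, -0.0, 0.243]
force: [0.1, 0.3, -0.4]
finger_gap: 0.0491
gripper_force: 0.0
```

>>> apply_moves --increments '[[[0,0,0],[0,0,0],0],[[0,0,0],[0,0,0],0],[[0,0,0],[0,0,-0.01],0],[[0,0,0],[0,0,-0.03],0],[[0,0,0],[0,0,-0.04],0],[[0,0,0],[0,0,-0.04],0],[[0,0,0],[0,0,-0.03],0],[[0,0,0],[0,0,0],0]]'

```text
time: 38.1
eef_pos: [0.4674, 0.232, 0.1838]
tcp_rot: [-3.141, -0.006, 0.243]
force: [-0.8, -0.1, 0.1]
finger_gap: 0.0917
gripper_force: 0.0
```

```bash
python3 - <<'E'
from h import *
s=st();c=cam("wrist",s)
im=vision.get_image("wrist");t=vision.get_image("top")
a=cv2.resize(im[60:260,220:420],(500,500),interpolation=cv2.INTER_CUBIC);b=cv2.resize(t[135:215,262:342],(300,300),interpolation=cv2.INTER_CUBIC)
o=np.zeros((500,800,3),np.uint8);o[:,:500]=a;o[:300,500:]=b;cv2.imwrite("pics/w8.png",o)
for q,z in(("pick",.056),("cradle",.05)):
    for k in nets.silhouettes("wrist",q)[:1]:
        P=np.array([px2w(c,p,z)[:2] for p in zip(*np.nonzero(k["mask"])[::-1])])
        print(q,round(k["p"],2),len(P),np.round(cv2.minAreaRect(P.astype(np.float32)*1000)[0],1),np.round(cv2.minAreaRect(P.astype(np.float32)*1000)[1:][0],1),cv2.minAreaRect(P.astype(np.float32)*1000)[2])
E
python3 clipchk.py | grep top
```

```text
{'time': 38.1, 'joint_pos': [0.3138, 0.3718, 1.6051, 0.0001, 1.1586, 1.6411], 'eef_pos': [0.4674, 0.232, 0.1838], 'tcp_rot': [-3.1411, -0.0061, 0.2435], 'force': [-0.7781, -0.1032, 0.0725], 'finger_gap': 0.0917, 'gripper_force': 0.0}
pick 0.85 1832 [489.6 238. ] [152.9  15.3] 14.226179122924805
cradle 0.73 2343 [475.6 233.3] [95.  40.2] 14.202765464782715
top clip 0.73 182 rect [606.  -35.7  50.2  37.8  57.1]
top spin_unit 0.78 1707 rect [665.6 176.   98.4  96.7  78.6]
top spin_unit 0.64 771 rect [ 536.6 -245.7   93.    95.2    1.2]
```

View pics/w8.png

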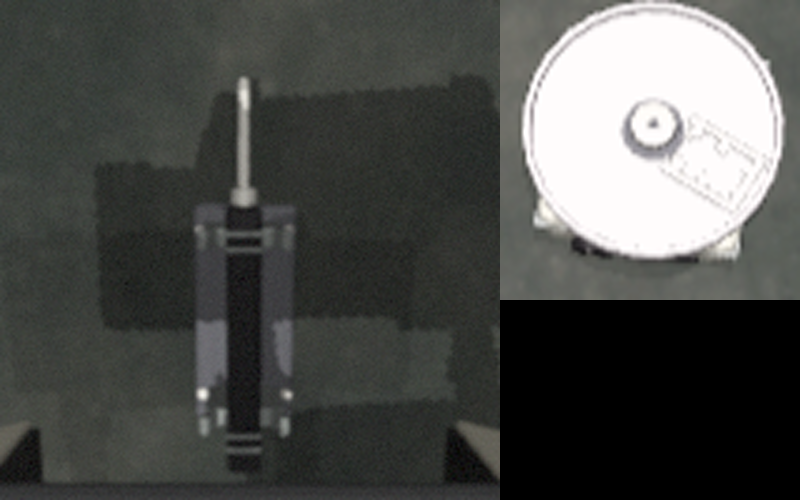

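The picture shows the pick back between the cheeks of both posts, hook end up at (244,80). In the right panel the clip lies in the dish, off the spindle at (652,122) and inside the rim. Everything is in place, so I'm handing in.

```bash
python3 -c "
from cell import bot;print(bot.job_done())"
```

```text
the job is handed in; nothing more can be done
None
```

The clip is off the spindle and lies flat in the dish, about 3 mm clear of the spindle head and 5 mm inside the rim by the camera; the pick is back in its cradle, measured pull stayed under about 10 N, and the job was handed in at about 38 s of the 72 s allowed, with no verdict returned.

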